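# Switch off the empty lamp holder on the load panel

## Task

One of the five lamp holders on the load panel has lost its bulb: switch that channel off so that a new one can be fitted safely. With the fingertips, gently press down the raised end of the rocker switch directly in front of the empty holder until it flips over and stays down, then withdraw. Do not touch the other switches, the lamps or the open holder, and leave the tools and parts lying about where they are.

Things in the scene. Friction and masses are not known exactly. Their poses are not given: they have to be found in the camera images.
- panel: lamp load panel: shallow aluminium case 200 (x) x 368 (y) x 45 mm high, black ends, fixed to the table; origin centre of underside, x from the switch side (by the robot) to the lamps, y along the rows. Five channels at y = 124, 62, 0, -62, -124 mm: in each a rocker switch (pivot x = -55 mm) stands right in front of a lamp holder (x = 62 mm), a thin dark line joining them. Its place and yaw vary
- switch1 (a joint): white rocker switch at panel y = 124 mm, 21.5 wide (y) x 43 mm long (x), face a shallow V, in a flat black surround 33.5 x 56 mm, 4 mm lower. Rad: 0 = on (end by the robot raised), 0.21 = off (that end down, lamp-side end up). A spring snaps it to either position; about 4 N on the raised end, 14 mm from the pivot, flips it, then it meets its stop. Its module sits on a gasket that gives 1 mm per 4 N, 3 mm at most
- switch1_raised_end (a point): where to press switch 1: middle of the raised half's upper face, 14 mm from the pivot towards the robot; 55 mm above the table when on, 52 mm once pressed home; moves with the rocker, its y is the panel's y. The fingertip should stay wholly on the robot's side of the pivot, or it bears on both halves and cannot tip the rocker
- switch2 (a joint): white rocker switch at panel y = 62 mm, 21.5 wide (y) x 43 mm long (x), face a shallow V, in a flat black surround 33.5 x 56 mm, 4 mm lower. Rad: 0 = on (end by the robot raised), 0.21 = off (that end down, lamp-side end up). A spring snaps it to either position; about 4 N on the raised end, 14 mm from the pivot, flips it, then it meets its stop. Its module sits on a gasket that gives 1 mm per 4 N, 3 mm at most
- switch2_raised_end (a point): where to press switch 2: middle of the raised half's upper face, 14 mm from the pivot towards the robot; 55 mm above the table when on, 52 mm once pressed home; moves with the rocker, its y is the panel's y. The fingertip should stay wholly on the robot's side of the pivot, or it bears on both halves and cannot tip the rocker
- switch3 (a joint): white rocker switch at panel y = 0 mm, 21.5 wide (y) x 43 mm long (x), face a shallow V, in a flat black surround 33.5 x 56 mm, 4 mm lower. Rad: 0 = on (end by the robot raised), 0.21 = off (that end down, lamp-side end up). A spring snaps it to either position; about 4 N on the raised end, 14 mm from the pivot, flips it, then it meets its stop. Its module sits on a gasket that gives 1 mm per 4 N, 3 mm at most
- switch3_raised_end (a point): where to press switch 3: middle of the raised half's upper face, 14 mm from the pivot towards the robot; 55 mm above the table when on, 52 mm once pressed home; moves with the rocker, its y is the panel's y. The fingertip should stay wholly on the robot's side of the pivot, or it bears on both halves and cannot tip the rocker
- switch4 (a joint): white rocker switch at panel y = -62 mm, 21.5 wide (y) x 43 mm long (x), face a shallow V, in a flat black surround 33.5 x 56 mm, 4 mm lower. Rad: 0 = on (end by the robot raised), 0.21 = off (that end down, lamp-side end up). A spring snaps it to either position; about 4 N on the raised end, 14 mm from the pivot, flips it, then it meets its stop. Its module sits on a gasket that gives 1 mm per 4 N, 3 mm at most
- switch4_raised_end (a point): where to press switch 4: middle of the raised half's upper face, 14 mm from the pivot towards the robot; 55 mm above the table when on, 52 mm once pressed home; moves with the rocker, its y is the panel's y. The fingertip should stay wholly on the robot's side of the pivot, or it bears on both halves and cannot tip the rocker
- switch5 (a joint): white rocker switch at panel y = -124 mm, 21.5 wide (y) x 43 mm long (x), face a shallow V, in a flat black surround 33.5 x 56 mm, 4 mm lower. Rad: 0 = on (end by the robot raised), 0.21 = off (that end down, lamp-side end up). A spring snaps it to either position; about 4 N on the raised end, 14 mm from the pivot, flips it, then it meets its stop. Its module sits on a gasket that gives 1 mm per 4 N, 3 mm at most
- switch5_raised_end (a point): where to press switch 5: middle of the raised half's upper face, 14 mm from the pivot towards the robot; 55 mm above the table when on, 52 mm once pressed home; moves with the rocker, its y is the panel's y. The fingertip should stay wholly on the robot's side of the pivot, or it bears on both halves and cannot tip the rocker
- holder_empty: the one lamp holder without a bulb: a black open sleeve 27 mm in diameter and 36 mm high on a 38 mm flange, brass thread inside its open mouth; origin at the centre of its underside on the panel's top. Which of the five places it has varies
- lamp1: a lamp: the same black holder with a frosted candle-shaped glass bulb (24 mm in diameter) screwed in, 93 mm high in all; fixed; origin at the centre of its underside on the panel's top
- lamp2: a lamp: the same black holder with a frosted candle-shaped glass bulb (24 mm in diameter) screwed in, 93 mm high in all; fixed; origin at the centre of its underside on the panel's top
- lamp3: a lamp: the same black holder with a frosted candle-shaped glass bulb (24 mm in diameter) screwed in, 93 mm high in all; fixed; origin at the centre of its underside on the panel's top
- lamp4: a lamp: the same black holder with a frosted candle-shaped glass bulb (24 mm in diameter) screwed in, 93 mm high in all; fixed; origin at the centre of its underside on the panel's top
- screwdriver: loose screwdriver, 150 mm long, lying along the panel's top between the switches and the lamps; origin under its middle
- tray: loose black parts tray 100 x 64 x 22 mm beside the panel's +y end, holding the spare bulb; origin at the centre of its underside
- spare_bulb: loose spare frosted candle bulb, 24 mm in diameter and 61 mm long, lying in the tray; origin under its middle
- multimeter: loose hand multimeter 150 x 74 x 42 mm lying beside the panel's -y end; origin at the centre of its underside
- battery_pack: loose open holder with three cells, 50 x 64 x 17 mm, on the table just in front of the panel; origin at the centre of its underside
- fan: loose cooling fan, square black frame 92 x 92 x 25 mm standing upright to the left; origin at the centre of its underside
- sensor_board: loose green circuit board 130 x 85 mm on short stand-offs, 21 mm high, to the right near the robot; origin at the centre of its underside

How it is judged:
By the outcome, as a careful person would: the job done as asked, in the order asked, and still so for the second after the job is handed in, with the robot touching nothing.
It also fails if it takes over 32 s, if anything falls off the work surface, if the arm or the gripper's body presses on something with over 40 N, if the wrist force passes 120 N, or if a joint passes its speed limit or range.

## Robot

A 6-joint arm with a two-finger parallel gripper is mounted at the origin on the work surface. World frame = base frame: x ahead of the robot, y to its left, z up, the work surface at z = 0. Lengths are in mm, angles in rad, forces in N, time in s.
With the tool pointing down it reaches from about 350 to 975 mm from the base axis. Payload 7.1 kg.
Tool frame: the origin (TCP) lies at the very end of the fingers, on their centre line; the grasp point (between the pads) lies tcp_to_grasp behind it (tcp_to_grasp is the distance from the TCP to the grasp point, in mm); z points along the fingers, x is the direction in which the jaws open and shut, and the axes are right-handed (so a half turn about z gives the same grasp; the last joint's range is limited). The gripper opens to 88 mm and grips with 3 to 60 N. Pads are 20 mm wide; open, the fingers measure 115 mm over their backs; the gripper's body (75 mm by 178 mm) begins 61 mm behind the grasp point.
Start: joints at [-1.352, 0.423, 1.63, -0, 1.089, -0.019], TCP at [147.247, -607.39, 222.675] pointing down, gripper open.
Joint ranges: [-3, 3], [-0.9, 2.11], [0.09, 2.58], [-1.31, 4.45], [0.11, 2.69], [-2.54, 2.54]. Speed limits (rad/s): [2.39, 2.39, 3.01, 3.14, 3.14, 3.14].

## Interface

Orientations are given as a rotation vector (axis times angle).
In Python, from workcell import get_obs, get_image, close_job, recognise, mark_of, tcp_to_grasp gives the robot as it stands. The module is installed in compiled form; this text tells all that it offers.
- The arm moves only by the tool move_arm, never from a script. Its argument "motion" is a list of rows, each a list of 7 numbers: the shift along the world's x, y, z in mm, then the turn, a rotation vector about the world's x, y, z in rad, then the finger opening in mm, from 0 to 87.8. A call has 1 to 5 rows; each row is the pose to reach, as a shift and turn from the pose commanded when the call began; what a row does not reach only later rows make up. A row lasts 1/12 s, in which the tool goes at most 41.7 mm and 7.16 degrees, less where a joint would pass 70% of its speed; a pose out of reach is approached as far as the arm can. A call with a gripper value outside its range is refused whole. The fingers move at their own pace and stop on an object; the grip force is fixed at half the most. Time passes only in rows, so rows that repeat a pose let the fingers close. It gives the time, the measured TCP pose, the force and the opening at its end, in the units of the state.
- get_obs(): the state, without advancing time (a new reading comes with each control period).
- get_image(name): name is "side" or "top" or "wrist"; returns a dict with "color" (480x640x3 uint8, red, green, blue), "mtx" (3x3 intrinsics, pixels), "k1" (the pictures are not rectified: a ray, as slopes to the right and down, at radius r is drawn at 1 + k1 r^2 times it, then the intrinsics apply), "camera_from_world" (4x4, takes a point from world to camera coordinates). Camera axes: x right, y up, looking along -z (the intrinsics and any distortion apply to the point x, -y, -z); pixel columns grow to the right and rows downward; lengths in mm; the calibration is good to about 2 mm. A picture is of the moment at which its call begins. There is no depth.
- close_job(): hands the job in, once; it reports no verdict.
Trained networks look in a picture, given as the dict that the camera call returned (one of the last four; its "shot" number tells which), for a name from the list of things; names that differ only in an ending like _2 or _b are one class to them, and where a whole thing is asked for, a point or a joint stands for the part that bears it (a point fixed in the world has none). Each returns a list of dicts, best first, with "p" (0 to 1); they miss things now and then, are a little off and sometimes report something else, mostly with a low value. They report only what shows in the picture. A call takes as long as a camera call.
- recognise(picture, label): "bbox" ([centre column, centre row, width, height] in pixels, round what is visible of it).
- mark_of(picture, label): "location" ([row, column] in pixels: a listed point, or the origin of a listed thing).
The state is a dict: "t": time; "qpos": joint angles; "qvel": joint speeds; "joint_torque": joint torques, N m; "ee_pos": TCP position; "orientation": TCP orientation; "ft_force": force on the tool from outside, world axes, zero at the start; "moment": the same for the moment, N m; "width": finger opening in mm.
Only numpy, scipy, OpenCV 4.12 (cv2) and the standard library are available. Lean on these libraries where they do the work, as an engineer would, in place of code of your own. Each camera call takes 0.05 s, during which the arm holds its last target. There are 200 camera calls.

## Working session

There is one attempt and no reset: what is moved stays moved. The work goes in short steps, Python scripts to look and compute and a tool call to move; the robot and the scene stay as the last step left them, time stands still between calls to the robot, and variables do not carry over. Pictures are saved under pics/ and viewed, about 8 in all and at most 12, crops included, and the job is handed in when it is done.

Besides the shell and the picture viewer there is one more tool, called after "Call:" as name(argument=value, ...), one argument or row to a line, values as JSON. move_arm: Moves the arm, as the interface text tells. Its arguments: {"type":"object","properties":{"motion":{"type":"array"}},"required":["motion"]}

```bash
mkdir -p pics; cat > h.py <<'E'
import numpy as np, cv2
from workcell import *
def shot(n,f=None):
    p=get_image(n)
    if f: cv2.imwrite('pics/'+f,p['color'][:,:,::-1])
    return p
def to_world(p,row,col,z):
    K=p['mtx'];d=np.array([(col-K[0,2])/K[0,0],(row-K[1,2])/K[1,1]]);u=d.copy()
    for _ in range(20): u=d/(1+p['k1']*(u@u))
    T=p['camera_from_world'];R=T[:3,:3];c=-R.T@T[:3,3]
    v=R.T@np.array([u[0],-u[1],-1]); return c+v*(z-c[2])/v[2]
def to_px(p,X):
    T=p['camera_from_world'];q=T[:3,:3]@np.asarray(X,float)+T[:3,3]
    u=np.array([q[0],-q[1]])/-q[2];u=u*(1+p['k1']*(u@u));K=p['mtx']
    return u*[K[0,0],K[1,1]]+K[:2,2]
E
python3 - <<'E'
from h import *
np.set_printoptions(precision=1,suppress=True)
o=get_obs();print(o['t'],o['ee_pos'],o['orientation'],o['ft_force'],tcp_to_grasp)
ps={n:shot(n,n+'0.png') for n in('top','side')}
zs={'panel':0,'holder_empty':45,'lamp1':45,'multimeter':0,'screwdriver':45,'tray':0,'battery_pack':0}
zs.update({f'switch{i}_raised_end':55 for i in range(1,6)})
for n,p in ps.items():
  for l,z in zs.items():
    for m in mark_of(p,l)[:5]: print(n,l,round(m['p'],2),np.array(m['location']),to_world(p,*m['location'],z)[:2])
E
```

```text
0.0 [ 147.1 -606.9  221.9] [-2.5  1.9  0. ] [-1.  -0.8 -0.2] 18.700000000000003
top panel 0.59 [203.  376.3] [ 655.5 -101.5]
top panel 0.45 [210.7 468.8] [ 636.  -355.3]
top panel 0.23 [171.5 288. ] [742.3 142.5]
top holder_empty 0.68 [180.6 383.1] [ 707.1 -116.4]
top lamp1 0.59 [189.7 429.9] [ 683.1 -241.6]
top lamp1 0.58 [166.1 338.3] [746.1   4.1]
top lamp1 0.53 [183.5 402.3] [ 699.5 -167.8]
top lamp1 0.48 [170.  361.5] [735.9 -58.4]
top multimeter 0.69 [210.3 470.4] [ 637.2 -359.7]
top multimeter 0.61 [260.6 360.3] [495.9 -57.5]
top screwdriver 0.55 [199.  383.7] [ 656.6 -117.7]
top screwdriver 0.31 [260.2 357.6] [491.4 -48. ]
top tray 0.97 [173.6 289.1] [736.4 139.3]
top tray 0.58 [190.9 429.4] [ 690.8 -248.1]
top battery_pack 0.77 [261.  361.8] [494.8 -61.6]
top switch1_raised_end 0.51 [213.  326.5] [615.1  34.7]
top switch1_raised_end 0.41 [187.4 432.2] [ 687.  -246.1]
top switch2_raised_end 0.67 [214.  346.3] [612.9 -17.6]
top switch2_raised_end 0.38 [172.7 289.1] [723.8 135.4]
top switch3_raised_end 0.69 [226.3 370.6] [580.4 -81.7]
top switch4_raised_end 0.51 [229.1 392.2] [
[... 562 characters left out ...]
r 0.31 [269.3 350.8] [595.  -63.1]
side tray 0.93 [222.7 369. ] [727.3 138.9]
side battery_pack 0.89 [289.1 309.8] [495.9 -54. ]
side battery_pack 0.25 [290.8 412.4] [ 726.5 -133.7]
side switch1_raised_end 0.62 [239.7 399. ] [742.8 -10.5]
side switch1_raised_end 0.49 [236.7 346.6] [622.1  40.6]
side switch1_raised_end 0.43 [222.6 370.3] [700.9  75.2]
side switch2_raised_end 0.74 [283.  379.8] [ 637.7 -133.6]
side switch2_raised_end 0.57 [253.5 348.5] [604.9 -19.8]
side switch3_raised_end 0.68 [271.9 351. ] [588.5 -80.7]
side switch4_raised_end 0.59 [290.2 356.3] [ 579.5 -138. ]
side switch4_raised_end 0.19 [287.6 309.3] [482.6 -98.8]
side switch5_raised_end 0.45 [315.7 355.4] [ 551.6 -205.1]
```

```bash
python3 - <<'E'
import cv2,numpy as np
a=cv2.imread('pics/top0.png')[120:300,240:520];b=cv2.imread('pics/side0.png')[170:420,260:480]
a=cv2.resize(a,None,fx=1.43,fy=1.43,interpolation=2);b=cv2.resize(b,None,fx=1.6,fy=1.6,interpolation=2)
o=np.zeros((400,a.shape[1]+b.shape[1],3),np.uint8);o[:a.shape[0],:a.shape[1]]=a;o[:b.shape[0],a.shape[1]:]=b[:400]
cv2.imwrite('pics/c0.png',o);print(o.shape)
E
```

```text
(400, 752, 3)
```

View pics/c0.png

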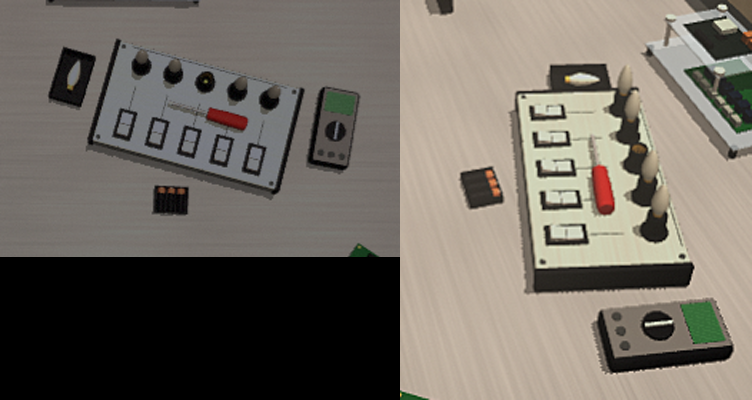

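The third (middle) holder, at about (206,82) in the left crop and (638,155) in the right one, is an open brass-rimmed sleeve. The other four have bulbs, so the target is switch 3. I'm moving over it now, closing the fingers and turning the jaws along the row.

Call:
move_arm(
  motion=[
    [25,32,2,0,0,0,0],
    [50,64,4,0,0,0,0],
    [75,96,6,0,0,0,0],
    [100,128,8,0,0,0,0],
    [125,160,10,0,0,0,0],
  ],
)

```text
t: 1.72
ee_pos: [272.9, -445.9, 232.8]
orientation: [2.469, -1.943, 0.0]
ft_force: [1.5, 0.3, -0.3]
width: 58.2
```

Call:
move_arm(
  motion=[
    [25,32,2,0,0,-0.05,0],
    [50,64,4,0,0,-0.1,0],
    [75,96,6,0,0,-0.15,0],
    [100,128,8,0,0,-0.2,0],
    [125,160,10,0,0,-0.25,0],
  ],
)

```text
t: 2.13
ee_pos: [398.2, -285.7, 243.1]
orientation: [-2.205, 2.238, -0.001]
ft_force: [0.3, -0.2, 0.5]
width: 24.7
```

Call:
move_arm(
  motion=[
    [25,32,2,0,0,-0.05,0],
    [50,64,4,0,0,-0.1,0],
    [75,96,6,0,0,-0.15,0],
    [100,128,8,0,0,-0.2,0],
    [125,160,10,0,0,-0.26,0],
  ],
)

```text
t: 2.55
ee_pos: [523.2, -125.5, 253.0]
orientation: [-1.897, 2.504, -0.001]
ft_force: [0.3, -0.4, 0.0]
width: 0.4
```

Call:
move_arm(
  motion=[
    [10,25,0,0,0,0,0],
    [15,50,0,0,0,0,0],
    [15,50,0,0,0,0,0],
  ],
)

```text
t: 2.8
ee_pos: [538.2, -73.8, 252.6]
orientation: [-1.903, 2.498, 0.001]
ft_force: [-0.2, 0.6, -0.7]
width: 0.5
```

```bash
python3 - <<'E'
from h import *
np.set_printoptions(precision=1,suppress=True)
o=get_obs();print(o['t'],o['ee_pos'],o['orientation'],o['qpos'])
ps={n:shot(n,n+'1.png') for n in('wrist','top','side')}
for n,p in ps.items():
  print(n,'tcp px',to_px(p,o['ee_pos']))
  for l,z in [('holder_empty',45),('lamp1',45)]+[(f'switch{i}_raised_end',55) for i in range(1,6)]:
    for m in mark_of(p,l)[:4]: print(n,l,round(m['p'],2),np.array(m['location']),to_world(p,*m['location'],z)[:2])
E
```

```text
2.8 [538.2 -73.8 252.6] [-1.9  2.5  0. ] [-0.2  0.3  1.8  0.   1.1  1.7]
wrist tcp px [315.9 291.6]
wrist holder_empty 0.86 [ 23.7 308.5] [ 716.2 -114.1]
wrist holder_empty 0.48 [ 25.8 438.4] [ 681.3 -234.9]
wrist holder_empty 0.21 [ 25.1 247.1] [730.9 -56.6]
wrist holder_empty 0.18 [100.9 313.6] [ 647.8 -100.1]
wrist lamp1 0.92 [ 30.6 182.9] [743.3   5.2]
wrist lamp1 0.79 [ 27.  249.2] [728.8 -58. ]
wrist lamp1 0.65 [ 23.3 438. ] [ 683.5 -234.9]
wrist lamp1 0.61 [ 27.9 377.8] [ 695.  -177.9]
wrist switch1_raised_end 0.58 [167.7 196.3] [616.7  36.8]
wrist switch2_raised_end 0.89 [164.4 252.8] [604.  -21.7]
wrist switch3_raised_end 0.82 [158.4 314.1] [592.8 -85.4]
wrist switch3_raised_end 0.33 [ 98.6 315.1] [ 648.5 -102. ]
wrist switch3_raised_end 0.15 [81.2 96.8] [721.8 101. ]
wrist switch4_raised_end 0.88 [165.5 372. ] [ 569.7 -142.1]
wrist switch5_raised_end 0.55 [165.7 429.8] [ 553.4 -200.6]
wrist switch5_raised_end 0.48 [ 92. 330.] [ 650.5 -117.8]
top tcp px [373.3 229.1]
top holder_empty 0.48 [181.2 384.1] [ 705.4 -119. ]
top lamp1 0.6 [190.6 427.8] [ 680.6 -236. ]
top lamp1 0.5
[... 297 characters left out ...]
4_raised_end 0.39 [229.2 391.3] [ 573.1 -136.3]
top switch5_raised_end 0.35 [173.1 290.9] [722.7 130.6]
side tcp px [330.3 204.9]
side holder_empty 0.71 [271.1 407.8] [ 720.  -109.6]
side holder_empty 0.21 [287.4 310.9] [488.7 -90.2]
side lamp1 0.87 [318.2 418.9] [ 680.  -244.6]
side lamp1 0.65 [237.7 396.7] [746.6   8.7]
side lamp1 0.65 [253.2 398.8] [726.6 -46.4]
side lamp1 0.57 [292.7 410.8] [ 696.2 -173.7]
side switch1_raised_end 0.46 [238.1 346.7] [620.5  35.4]
side switch2_raised_end 0.45 [254.9 348. ] [602.  -24.1]
side switch2_raised_end 0.29 [224.4 370.1] [697.5  68.4]
side switch3_raised_end 0.66 [270.4 352.9] [594.4 -77.4]
side switch4_raised_end 0.57 [291.1 356.1] [ 578.1 -140.4]
```

View pics/wrist1.png

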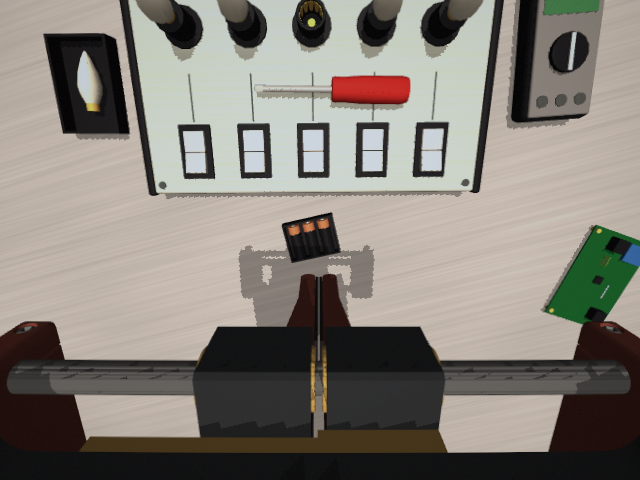

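The picture confirms it: the open holder is at (311,22), with its line running down to switch 3 at (313,150). The pivot line is at row ~151 and the raised end is below it. I'll fit the panel pose by combining all the detections.

```bash
cat > fit.py <<'E'
from h import *
from scipy.optimize import least_squares
def fit(cams):
  Y=[124,62,0,-62,-124];yaw0=-.247
  def P(q,x,y): c,s=np.cos(q[2]),np.sin(q[2]);return np.array([q[0]+c*x-s*y,q[1]+s*x+c*y])
  q0=np.array([650,-103,yaw0]);A=[]
  for p in cams:
    for ls,x,z in [(['holder_empty','lamp1'],62,45),([f'switch{i}_raised_end' for i in range(1,6)],-69,55)]:
      for l in ls:
        for m in mark_of(p,l)[:4]:
          if m['p']<.3: continue
          w=to_world(p,*m['location'],z)[:2];d=[np.hypot(*(P(q0,x,y)-w)) for y in Y];i=int(np.argmin(d))
          if d[i]<22: A.append((x,Y[i],w))
  f=lambda q:np.concatenate([P(q,x,y)-w for x,y,w in A])
  r=least_squares(f,q0,loss='soft_l1',f_scale=4,x_scale=[1,1,.01])
  return r.x,P(r.x,-69,0),P(r.x,-71,0),len(A),np.std(r.fun)
if __name__=='__main__':
  np.set_printoptions(precision=3,suppress=True)
  w,t,s=shot('wrist'),shot('top'),shot('side')
  for n,c in [('w',[w]),('ts',[t,s]),('all',[w,t,s])]: print(n,*fit(c))
  q=fit([w,t,s])[0];qw=fit([w])[0]
  for n,(r,c) in {'surr far':(124,313),'pivot':(151,313),'surr near':(178,313)}.items(): print(n,to_world(w,r,c,49 if n[0]=='s' else 51)[:2])
  img=w['color'][:,:,::-1].copy()
  for qq,col in((q,(0,0,255)),(qw,(0,200,0))):
    for x,y,z in [(-55,y,51) for y in(124,62,0,-62,-124)]+[(-69,0,55)]+[(a,b,45) for a in(-100,100) for b in(184,-184)]:
      c,s_=np.cos(qq[2]),np.sin(qq[2]);u=to_px(w,[qq[0]+c*x-s_*y,qq[1]+s_*x+c*y,z])
      cv2.drawMarker(img,tuple(int(round(v)) for v in u),col,0,7)
  cv2.imwrite('pics/f1.png',cv2.resize(img[60:210,120:510],None,fx=2,fy=2,interpolation=2))
E
python3 fit.py
```

```text
w [ 652.876 -100.514   -0.265] [586.279 -82.462] [584.349 -81.938] 10 1.5734256883177817
ts [ 655.625 -100.1     -0.267] [589.072 -81.889] [587.143 -81.361] 17 4.710170503563376
all [ 654.229 -100.284   -0.265] [587.637 -82.216] [585.706 -81.692] 27 3.9544936532282784
surr far [625.06  -97.583]
pivot [599.122 -90.243]
surr near [571.848 -82.462]
```

View pics/f1.png

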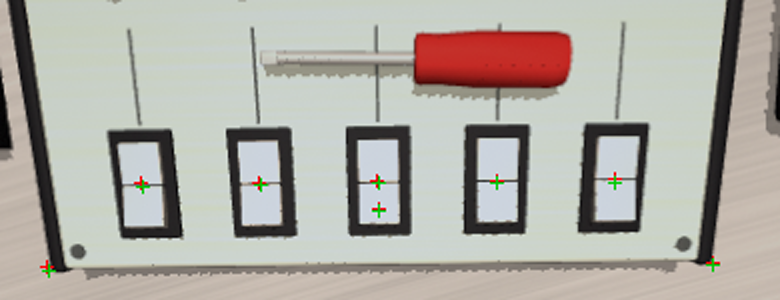

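The fit is good: the markers sit on the pivot lines, and the cameras agree to ~3 mm. The press point is about (585.5, -82), with the jaws already along the row to within 0.2°. I'll descend in stages.

Call:
move_arm(
  motion=[
    [24,-4,-30,0,0,0,0],
    [47,-8,-60,0,0,0,0],
    [47,-8,-95,0,0,0,0],
    [47,-8,-130,0,0,0,0],
    [47,-8,-160,0,0,0,0],
  ],
)

```text
t: 8.07
ee_pos: [583.9, -85.3, 90.5]
orientation: [1.899, -2.502, -0.001]
ft_force: [0.0, 0.8, -0.9]
width: 0.3
```

Call:
move_arm(
  motion=[
    [0,0,-10,0,0,0,0],
    [0,0,-18,0,0,0,0],
    [0,0,-18,0,0,0,0],
  ],
)

```text
t: 8.32
ee_pos: [584.0, -85.3, 74.0]
orientation: [1.899, -2.502, -0.002]
ft_force: [-0.2, 0.5, -0.5]
width: 0.5
```

```bash
python3 - <<'E'
from h import *
o=get_obs();print(o['t'],o['ee_pos'],o['ft_force'])
w,s=shot('wrist'),shot('side')
a=cv2.resize(w['color'][100:340,220:420],None,fx=2,fy=2,interpolation=2)
b=cv2.resize(s['color'][220:320,300:400],None,fx=3.9,fy=3.9,interpolation=2)
out=np.zeros((480,790,3),np.uint8);out[:480,:400]=a;out[:390,400:790]=b
cv2.imwrite('pics/n2.png',out[:,:,::-1])
E
```

```text
8.3167 [583.95813756 -85.34018927  73.97897696] [-0.1660388   0.4545294  -0.50891323]
```

View pics/n2.png

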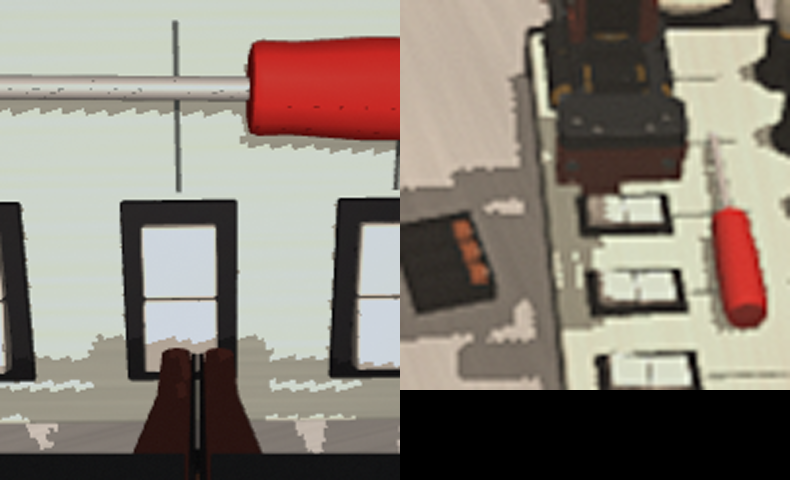

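```bash
python3 - <<'E'
from h import *
np.set_printoptions(precision=1,suppress=True)
o=get_obs();w=shot('wrist')
print('tcp',o['ee_pos'],to_px(w,o['ee_pos']),'below',to_px(w,[*o['ee_pos'][:2],55]))
pv=to_world(w,249,309.5,51.5);print('pivot',pv)
u=np.array([np.cos(.265),-np.sin(.265)]);print('press15',pv[:2]-15*u)
E
```

```text
tcp [585.3 -85.6  76.1] [315.9 291.6] below [316.1 275.8]
pivot [601.3 -86.   51.5]
press15 [586.8 -82.1]
```

Call:
move_arm(
  motion=[
    [1.6,4,-5,0,0,0,0],
    [1.6,4,-11,0,0,0,0],
    [1.6,4,-15,0,0,0,0],
    [1.6,4,-17,0,0,0,0],
  ],
)

```text
t: 8.8
ee_pos: [585.6, -81.2, 57.3]
orientation: [1.9, -2.502, -0.0]
ft_force: [0.1, -0.4, -0.2]
width: 0.5
```

Call:
move_arm(
  motion=[
    [0,0,-1,0,0,0,0],
    [0,0,-2,0,0,0,0],
    [0,0,-2,0,0,0,0],
  ],
)

```text
t: 9.05
ee_pos: [585.5, -81.3, 55.6]
orientation: [1.899, -2.502, -0.001]
ft_force: [-1.0, 2.3, 2.0]
width: 0.9
```

Call:
move_arm(
  motion=[
    [0,0,-0.7,0,0,0,0],
    [0,0,-1.5,0,0,0,0],
    [0,0,-1.5,0,0,0,0],
  ],
)

```text
t: 9.3
ee_pos: [586.0, -81.5, 54.0]
orientation: [-1.899, 2.502, -0.001]
ft_force: [-0.7, 0.4, -0.6]
width: 0.5
```

Call:
move_arm(
  motion=[
    [0,0,-0.7,0,0,0,0],
    [0,0,-1.5,0,0,0,0],
    [0,0,-1.5,0,0,0,0],
  ],
)

```text
t: 9.55
ee_pos: [585.9, -81.5, 52.5]
orientation: [-1.899, 2.502, -0.0]
ft_force: [0.0, 0.2, 0.1]
width: 0.3
```

Call:
move_arm(
  motion=[
    [0,0,-0.5,0,0,0,0],
    [0,0,-1,0,0,0,0],
    [0,0,-1,0,0,0,0],
  ],
)

```text
t: 9.8
ee_pos: [585.9, -81.4, 51.8]
orientation: [-1.899, 2.502, -0.0]
ft_force: [-0.7, 0.1, 2.5]
width: 0.3
```

Call:
move_arm(
  motion=[
    [0,0,-0.4,0,0,0,0],
    [0,0,-0.8,0,0,0,0],
    [0,0,-0.8,0,0,0,0],
  ],
)

```text
t: 10.05
ee_pos: [586.0, -81.4, 51.1]
orientation: [-1.899, 2.502, -0.0]
ft_force: [-1.9, 0.4, 4.3]
width: 0.5
```

```bash
python3 - <<'E'
from h import *
o=get_obs();print(o['t'],o['ee_pos'],o['ft_force'])
w=shot('wrist')
a=w['color'][150:340,220:420]
cv2.imwrite('pics/n3.png',cv2.resize(a,None,fx=3,fy=3,interpolation=2)[:,:,::-1])
E
```

```text
10.05 [585.96330168 -81.44017149  51.13845567] [-1.93490897  0.36281893  4.34563214]
```

View pics/n3.png

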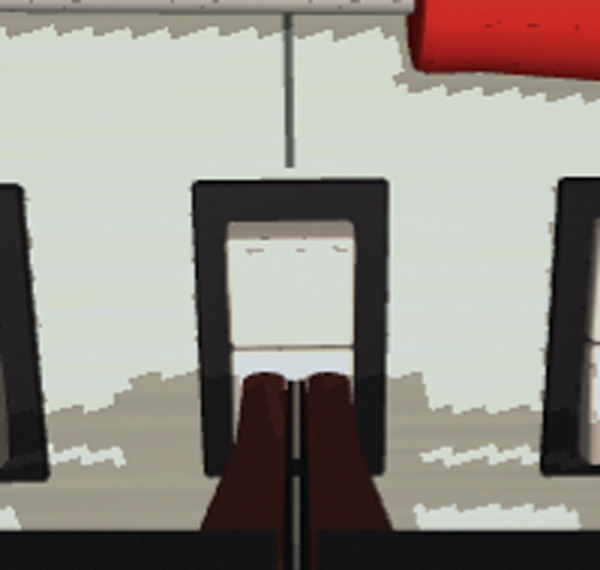

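The tip is centred on the near half, with its front edge (row ~375) short of the pivot line (row ~348). The far end's side face shows at row ~230, so the rocker seems to have flipped and met its stop at 4 N. I'll press a touch more to seat it, then withdraw.

Call:
move_arm(
  motion=[
    [0,0,-0.4,0,0,0,0],
    [0,0,-0.8,0,0,0,0],
    [0,0,-0.8,0,0,0,0],
  ],
)

```text
t: 10.35
ee_pos: [586.0, -81.4, 50.5]
orientation: [-1.899, 2.502, -0.0]
ft_force: [-2.5, -0.2, 9.0]
width: 0.7
```

Call:
move_arm(
  motion=[
    [0,0,3,0,0,0,0],
    [0,0,15,0,0,0,0],
    [0,0,40,0,0,0,0],
    [0,0,80,0,0,0,0],
    [-10,0,120,0,0,0,0],
  ],
)

```text
t: 10.77
ee_pos: [576.3, -81.3, 171.1]
orientation: [1.899, -2.502, -0.001]
ft_force: [0.9, 0.1, 0.7]
width: 0.6
```

Call:
move_arm(
  motion=[
    [-15,2,30,0,0,0,0],
    [-35,6,60,0,0,0,0],
    [-47,8,80,0,0,0,0],
    [-47,8,80,0,0,0,0],
  ],
)

```text
t: 11.1
ee_pos: [529.1, -73.4, 255.1]
orientation: [-1.897, 2.499, -0.008]
ft_force: [1.1, -0.1, -0.6]
width: 0.4
```

```bash
python3 - <<'E'
from h import *
o=get_obs();print(o['t'],o['ee_pos'],o['ft_force'],o['qvel'])
w,s=shot('wrist'),shot('side')
a=cv2.resize(w['color'][100:200,160:460],None,fx=2.6,fy=2.6,interpolation=2)
b=cv2.resize(s['color'][220:330,300:480],None,fx=2.9,fy=2.9,interpolation=2)
out=np.zeros((600,790,3),np.uint8);out[:260,:780]=a;out[270:270+b.shape[0],:b.shape[1]]=b
cv2.imwrite('pics/n4.png',out[:,:,::-1])
E
```

```text
11.1 [529.06010962 -73.37992419 255.06664866] [ 1.06877334 -0.10412439 -0.60914816] [-0.00220908  0.07969018  0.00205494  0.00120242 -0.07661021 -0.00110485]
```

View pics/n4.png

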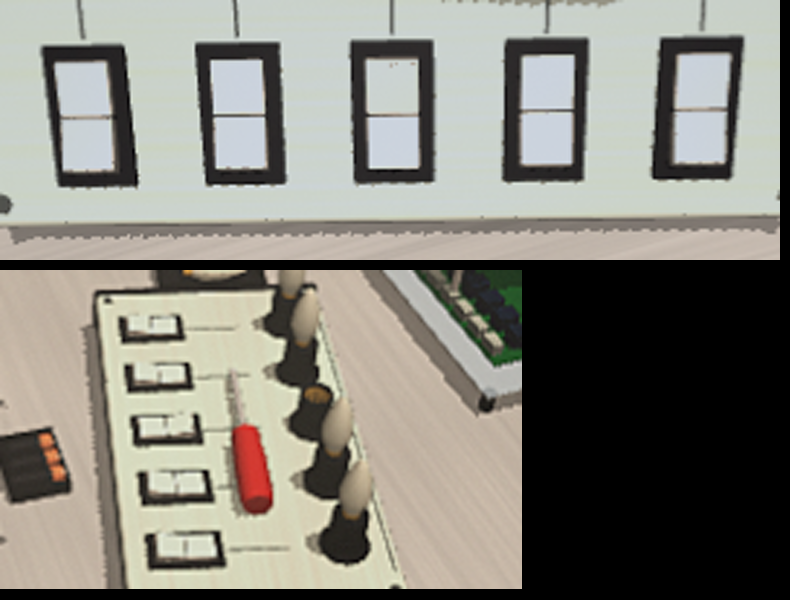

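Switch 3's lamp-side half, at (391,82), is now shaded differently from the other four and shows the dark specks at its top edge. It stayed flipped after release. The other switches look the same as before, and the screwdriver and battery pack haven't moved.

```bash
python3 -c "
from workcell import *
close_job()"
```

```text
the job is handed in; nothing more can be done
```

The middle holder (channel 3) had no bulb, so I switched off switch 3. I pressed the robot-side end of its rocker with closed fingertips until it met its stop, peaking at about 9 N. I then withdrew to about 255 mm above the table and handed the job in; the last clock reading was 11.1 s.

- **Switch 3:** the final wrist picture shows only this rocker tilted the other way after release. I judged this by eye from its shading and the contact force, as the switch angle can't be read directly.
- **Everything else:** the other four switches, the lamps, the open holder, the screwdriver and the battery pack look unchanged. The tray, multimeter, fan and sensor board were not checked in the last close-ups, but the arm went nowhere near the panel's ends.
- **Position disagreement:** the cameras and the measured tool position differed by 1–3 mm. I corrected for this from the wrist picture before pressing.
- **Flip not seen in the force:** the readings did not clearly show the moment the switch snapped over. I relied on the rise in force at the stop and on the pictures.

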